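# Pack and pin the plaster mould clamp

### The arm

A 6-joint arm with a two-finger parallel gripper is mounted at the origin on the work surface. World frame = base frame: x ahead of the robot, y to its left, z up, the work surface at z = 0. Lengths are in m, angles in rad, forces in N, time in s.
With the tool pointing down it reaches from about 0.25 to 0.775 m from the base axis. Payload 4 kg.
Tool frame: the origin (TCP) lies midway between the tips of the shut fingers; the grasp point (between the pads) lies 19 mm behind it; z points along the fingers, y is the line along which they close (so a half turn about z gives the same grasp; the last joint's range is limited). The gripper opens to 94 mm and grips with 3 to 60 N. Pads are 16 mm wide; open, the fingers measure 119 mm over their backs; the gripper's body (75 mm by 177 mm) begins 78 mm behind the grasp point.
Start: joints at [1.16, 0.087, 1.371, -0, 1.684, -0.103], TCP at [0.167, 0.524, 0.206] pointing down, gripper open.
Joint ranges: [-3.1, 3.1], [-0.76, 2.03], [0.27, 2.55], [-1.08, 4.22], [0.17, 2.65], [-2.57, 2.57]. Speed limits (rad/s): [2.79, 2.79, 3.14, 3.14, 3.14, 3.14].

### API

Orientations are given as [roll, pitch, yaw] about the fixed x, y, z axes, in that order (R = Rz(yaw) Ry(pitch) Rx(roll)).
In Python, from bench import robot gives the robot as it stands. The module is installed in compiled form; this text tells all that it offers.
- The arm moves only by the tool arm_command, never from a script. Its argument "targets" is a list of rows, each a list of 4 numbers: the shift along the world's x, y, z as a fraction of full scale, then the turn about the world's z as a fraction of full scale. A call has 1 to 8 rows; each row is the pose to reach, as a shift and turn from the pose commanded when the call began; what a row does not reach only later rows make up. Full scale, the value 1, is 0.5 m for a shift and 120 degrees for a turn. A row lasts 1/12 s, in which the tool goes at most 41.7 mm and 7.16 degrees, less where a joint would pass 70% of its speed; a pose out of reach is approached as far as the arm can. A call with a number of a shift or a turn outside -1 to 1 is refused whole. A call with a gripper value outside its range is refused whole. "claw" is the closure, from 0 (fully open) to 1 (shut), set as the call begins (left out, the last holds). The fingers move at their own pace and stop on an object; the grip force is fixed at half the most. Time passes only in rows, so rows that repeat a pose let the fingers close. It gives the time, the measured TCP pose, the force, the opening and the grip force at its end, in the units of the state.
- robot.get_obs(): the state, without advancing time (a new reading comes with each control period).
- robot.snapshot(name): name is "scene" or "top" or "wrist"; returns the picture (384x512x3 uint8, red, green, blue); there is no depth.
- robot.camera_info(name): a dict with "vfov" (degrees; the focal length in pixels is half the picture's height over the tangent of half this angle, whatever the lens; pixels are square), "cx", "cy" (the principal point, pixels), "k1" (the pictures are not rectified: a ray, as slopes to the right and down, at radius r is drawn at 1 + k1 r^2 times it, then the intrinsics apply), "extrinsics" (4x4, takes a point from camera to world coordinates); the wrist camera has in their place "T_tool_cam" (4x4, takes a point from camera to tool coordinates, whose origin is the TCP and whose axes are the flange's). Camera axes: x right, y up, looking along -z (the intrinsics and any distortion apply to the point x, -y, -z); pixel columns grow to the right and rows downward; lengths in m; the calibration is good to about 2 mm. A picture is of the moment at which its call begins: read the wrist's pose just before it. camera_info takes no time and is no camera call.
- robot.close_job(): hands the job in; it is judged then, once.
The state is a dict: "time": time; "joint_positions": joint angles; "qvel": joint speeds; "joint_torque": joint torques, N m; "tool_pos": TCP position; "ee_rot": TCP orientation; "wrist_force": force on the tool from outside, world axes, zero at the start; "wrist_torque": the same for the moment, N m; "width": finger opening in m; "finger_force": force on a finger pad.
Only numpy, scipy, OpenCV 4.12 (cv2) and the standard library are available. Lean on these libraries where they do the work, as an engineer would, in place of code of your own. Each camera call takes 0.05 s, during which the arm holds its last target. There are 200 camera calls.

### The job

Lay the two long wooden slats crosswise over the two cleats on top of the mould, flat, one near each end of the cleats and centred so that each bridges both. Then swing the hold-down bar shut over them until its end is fully home in the fork, take the larger headed pin from the stand and push it down through fork and bar until its head sits on the fork. Leave the rest of the table as it is, including the small pin and the short offcut.

Things in the scene. Friction and masses are not known exactly. Their poses are not given: they have to be found in the camera images.
- clamp: fixed mould clamp: green base plate 170 (x) x 330 (y) x 12 mm; on its middle a round white plaster mould 150 mm across, topped by two fixed wooden cleats; hinge post at y = +125 (28 across, pin top at z = 128), steel fork at y = -125. Origin: centre of the base's underside; z up
- cleats (a point): midpoint between the two cleats at the level of their tops, 87 mm above the table. Cleats run along the clamp's y: each 110 long, 22 wide, 15 high, at x = -35 and +35. Slats laid crosswise on them run along the clamp's x; the places near the cleats' ends are at y = -35 and +35
- hinge (a point): point on the bar's vertical hinge axis, 114 mm above the table, at mid thickness of the bar
- fork_hole (a point): centre of the mouth of the fork's vertical 16 mm hole, on the upper cheek's top face, 134 mm above the table. Two level cheeks 44 x 44 x 10 mm, both bored, with a 20 mm gap (104 to 124 mm above the table) that is open to the clamp's +x; a web closes the outer (-y) end, a stop the -x side
- bar (a joint): angle of the steel hold-down bar about the vertical hinge: 0 = shut against the stop (bar along the clamp's -y, its 17 mm hole under the fork hole), growing anticlockwise from above, towards the clamp's +x, to 1.7. Stays where left. 30 wide, 12 thick, underside 108 mm above the table, 6 mm over the slats; hole 250 mm from the hinge, end 268 mm
- handle (a point): point on the axis of the upright round wooden handle on the bar, 120 mm from the hinge axis: handle 18 mm across, from 120 to 165 mm above the table; this point is 150 mm above the table
- slat_a: long loose wooden slat 120 (x) x 25 (y) x 15 (z) mm, lying flat on the table; origin: centre of its underside. The two long slats are alike
- slat_b: the other long slat, same size and origin
- pin: the larger steel headed pin, upright in one of the stand's two holes: shank 12 mm across and 54 long (last 6 mm tapered), then a round head 24 across and 20 high. Origin: centre of the shank's foot; z towards the head. In the stand its foot is 10 mm above the table
- pin_neck (a point): on the pin's axis at the underside of its head, 54 mm from the foot; when seated it meets point fork_hole
- stand: fixed wooden block 50 (x) x 110 (y) x 40 mm with two holes, 30 mm deep, at y = -30 and +30; origin: centre of its underside
- short_pin: bystander: the smaller headed pin in the stand's other hole (shank 10 x 40, head 16 across x 14 high); origin at its foot
- offcut: bystander: short piece of slat, 70 x 25 x 15 mm, among the slats; origin: centre of its underside
- bowl: bystander: clay bowl, 120 mm across, 45 high; origin: underside
- cup: bystander: clay cup, 68 mm across, 55 high; origin: underside
- vase: bystander: squat clay vase, 76 mm across, 58 high; origin: underside
- pot: bystander: small round clay pot, 72 mm across, 46 high; origin: underside
- brush: bystander: brush lying on the table; origin: underside of its middle
Not all that is in view belongs to the job. What is shaped like the slat_b but black is not meant.

How it is judged:
On the way, in this order (a step that is already met when the one before it is completed fails the run):
1. both long slats lie flat and crosswise on the two cleats, one near each end (z of slat_a in the frame of clamp between 0.082 and 0.092 m and x of slat_a in the frame of clamp between -0.02 and 0.02 m and angle between the x axis of each of slat_a, slat_b and the x axis of clamp, either way round below 0.2 rad and angle between each of slat_a, slat_b's own z axis and vertical below 0.08 rad and z of slat_b in the frame of clamp between 0.082 and 0.092 m and x of slat_b in the frame of clamp between -0.02 and 0.02 m and ((y of slat_a in the frame of clamp between 0.018 and 0.055 m and y of slat_b in the frame of clamp between -0.055 and -0.018 m) or (y of slat_b in the frame of clamp between 0.018 and 0.055 m and y of slat_a in the frame of clamp between -0.055 and -0.018 m))), for 0.2 s.
2. the bar is swung shut, its end home in the fork (value of joint bar below 0.03 rad), for 0.2 s.
3. the large pin is through fork and bar with its head down on the fork (value of joint bar below 0.03 rad and z of pin_neck in the frame of fork_hole between -0.003 and 0.003 m and horizontal distance between pin_neck and fork_hole below 0.005 m and angle between the z axis of pin and the z axis of clamp, either way round below 0.08 rad), for 0.2 s.
At the end, for the whole second after the job is handed in: Both long slats at rest flat on the cleats, along clamp x within 0.2 rad, centres within 20 mm of its middle in x and 18-55 mm to either side in y; bar within 0.03 rad of shut; large pin upright in the fork hole (0.08 rad, 5 mm), head underside within 3 mm of the fork top (all of step 1 and all of step 3 and linear speed of each of slat_a, slat_b, pin below 0.02 m/s); the robot touches nothing.
It fails at once if a bystander (small pin, offcut, bowl, cup, vase, pot, brush) is moved more than 40 mm (distance of any of short_pin, offcut, bowl, cup, vase, pot, brush from where it was at the start of the episode above 0.04 m).
It also fails if it takes over 72 s, if anything falls off the work surface, if the arm or the gripper's body presses on something with over 40 N, if the wrist force passes 120 N, or if a joint passes its speed limit or range.

## Working session

There is one attempt and no reset: what is moved stays moved. The work goes in short steps, Python scripts to look and compute and a tool call to move; the robot and the scene stay as the last step left them, time stands still between calls to the robot, and variables do not carry over. Pictures are saved under pics/ and viewed, at most 10 in all, crops included, and the job is handed in when it is done.

Besides the shell and the picture viewer there is one more tool, called after ">>>" as name(argument=value, ...) on one line, values as JSON. arm_command: Moves the arm, as the interface text tells. Shift numbers are shares of 0.5 m and turn numbers shares of 120 degrees, none past 1 either way. Its arguments: {"type":"object","properties":{"targets":{"type":"array"},"claw":{"type":"number"}},"required":["targets"]}

```bash
mkdir -p pics; cat > h.py <<'E'
import numpy as np, cv2
from bench import robot
from scipy.spatial.transform import Rotation as R
def snap(n,f):
    im=robot.snapshot(n); cv2.imwrite(f'pics/{f}.png',im[:,:,::-1]); return im
def ray(n,u,v,pose=None):
    c=robot.camera_info(n); f=192/np.tan(np.radians(c['vfov'])/2)
    xd=np.array([(u-c['cx'])/f,(v-c['cy'])/f]); x=xd.copy()
    for _ in range(30): x=xd/(1+c['k1']*(x@x))
    d=np.array([x[0],-x[1],-1])
    if n=='wrist':
        T=np.eye(4);T[:3,:3]=R.from_euler('xyz',pose[1]).as_matrix();T[:3,3]=pose[0];T=T@np.array(c['T_tool_cam'])
    else: T=np.array(c['extrinsics'])
    return T[:3,3],T[:3,:3]@d
def at(n,u,v,z,pose=None):
    o,d=ray(n,u,v,pose); return (o+d*(z-o[2])/d[2]).round(4)
E
python3 - <<'E'
from h import *
o=robot.get_obs(); print({k:np.round(v,3) for k,v in o.items()})
for n in('scene','top','wrist'): print(n,robot.camera_info(n))
a=snap('scene','s0');b=snap('top','t0')
cv2.imwrite('pics/t0b.png',cv2.resize(b[:,:,::-1],(800,600),interpolation=cv2.INTER_CUBIC))
E
```

```text
{'time': np.float64(0.0), 'joint_positions': array([ 1.16 ,  0.088,  1.372,  0.   ,  1.684, -0.103]), 'qvel': array([-0.002, -0.002, -0.001, -0.   , -0.001,  0.   ]), 'joint_torque': array([ 2.0000e-03, -3.4018e+01, -3.0242e+01,  7.2000e-02,  3.3000e-02,
       -0.0000e+00]), 'tool_pos': array([0.166, 0.524, 0.204]), 'ee_rot': array([-3.139, -0.   ,  2.834]), 'wrist_force': array([-0.377,  0.221, -0.473]), 'wrist_torque': array([ 0.005, -0.005, -0.016]), 'finger_force': np.float64(0.0), 'width': np.float64(0.094)}
scene {'vfov': 46.244702978385035, 'cx': 245.353143525411, 'cy': 189.59540554567837, 'k1': -0.0386861978924838, 'extrinsics': array([[-0.28895978, -0.77802053,  0.55784074,  1.21206284],
       [ 0.95731745, -0.23893656,  0.16264263,  0.1803849 ],
       [ 0.00674924,  0.58102785,  0.81385569,  1.15446296],
       [ 0.        ,  0.        ,  0.        ,  1.        ]])}
top {'vfov': 47.20685807312141, 'cx': 250.78973068892464, 'cy': 183.93208454162368, 'k1': -0.012069943926765692, 'extrinsics': array([[-0.01569014,  0.99610791, -0.08673433,  0.3819633 ],
       [-0.99985272, -0.01623391, -0.00556763, -0.04352812],
       [-0.006954  ,  0.0866342 ,  0.99621592,  1.50660187],
       [ 0.        ,  0.        ,  0.        ,  1.        ]])}
wrist {'vfov': 69.28570329583322, 'cx': 255.84981975802873, 'cy': 196.45903837066467, 'k1': -0.06147703428934987, 'T_tool_cam': array([[ 2.74263919e-04,  9.66885965e-01,  2.55208650e-01,
         7.42957801e-02],
       [ 9.99999786e-01, -1.13546752e-04, -6.44480895e-04,
         8.44016039e-05],
       [-5.94161418e-04,  2.55208772e-01, -9.66885789e-01,
        -1.78666286e-01],
       [ 0.00000000e+00,  0.00000000e+00,  0.00000000e+00,
         1.00000000e+00]])}
```

View pics/t0b.png

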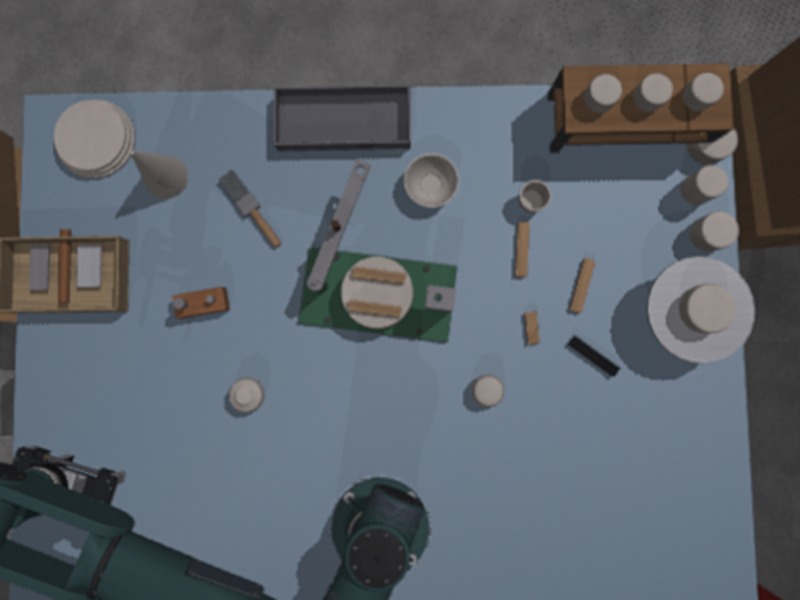

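View pics/s0.png

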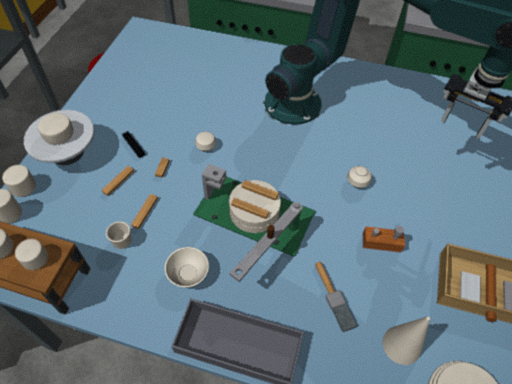

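The top view (800x600) shows these candidates. Long slats are at (522,249) and (582,285), the offcut is at (532,328), and the black look-alike to leave is at (593,356). The pins in the stand are at (180,303) and (209,299). By the description, the slats are the two long tan pieces. I'll check the choice in one close crop.

```bash
python3 - <<'E'
from h import *
b=cv2.imread('pics/t0.png')
A=cv2.resize(b[135:245,315:405],None,fx=4.4,fy=4.4,interpolation=cv2.INTER_CUBIC) # 396x484
B=cv2.resize(b[175:212,102:152],None,fx=8,fy=8,interpolation=cv2.INTER_CUBIC) #400x296
C=np.zeros((600,800,3),np.uint8); C[:484,:396]=A; C[:296,400:800]=B
D=cv2.resize(b[95:225,185:300],None,fx=2.3,fy=2.3,interpolation=cv2.INTER_CUBIC)
C[300:300+D.shape[0],400:400+D.shape[1]]=D
cv2.imwrite('pics/c1.png',C)
# min-area rects of wood
hsv=cv2.cvtColor(b,cv2.COLOR_BGR2HSV)
m=cv2.inRange(hsv,(5,70,60),(25,255,255))
cs,_=cv2.findContours(m,cv2.RETR_EXTERNAL,cv2.CHAIN_APPROX_NONE)
for c in cs:
    if cv2.contourArea(c)>40:
        r=cv2.minAreaRect(c); p=cv2.boxPoints(r)
        if r[0][0]<410 and r[0][0]>100 and r[0][1]>120: print(np.round(r[0],1),np.round(r[1],1),[at('top',*q,.015)[:2].tolist() for q in p],at('top',*r[0],.015))
E
```

```text
[339.9 209.4] [19.2  6.7] [[0.452, -0.3226], [0.4537, -0.3453], [0.389, -0.349], [0.3873, -0.3264]] [ 0.4204 -0.3358  0.015 ]
[239.1 197. ] [32.6  6.3] [[0.4654, 0.0618], [0.4866, 0.0588], [0.4701, -0.0511], [0.449, -0.0479]] [0.4678 0.0054 0.015 ]
[127.9 193.4] [14.8 33.9] [[0.5028, 0.4461], [0.5201, 0.3317], [0.47, 0.3231], [0.4528, 0.4371]] [0.4864 0.3845 0.015 ]
[242.  175.8] [32.5  6.3] [[0.5372, 0.0507], [0.5587, 0.0478], [0.5431, -0.0621], [0.5216, -0.0591]] [ 0.5401 -0.0057  0.015 ]
[372.2 182.4] [ 6.9 34.2] [[0.4577, -0.4199], [0.5698, -0.4554], [0.5631, -0.4779], [0.451, -0.4422]] [ 0.5102 -0.4488  0.015 ]
[333.8 159. ] [ 6.6 34.2] [[0.5346, -0.3048], [0.6526, -0.3138], [0.6511, -0.3365], [0.5332, -0.3273]] [ 0.5927 -0.3206  0.015 ]
[169.3 145.6] [27.   4.2] [[0.6825, 0.2767], [0.6911, 0.2651], [0.615, 0.2092], [0.6064, 0.2208]] [0.6487 0.2429 0.015 ]
```

View pics/c1.png

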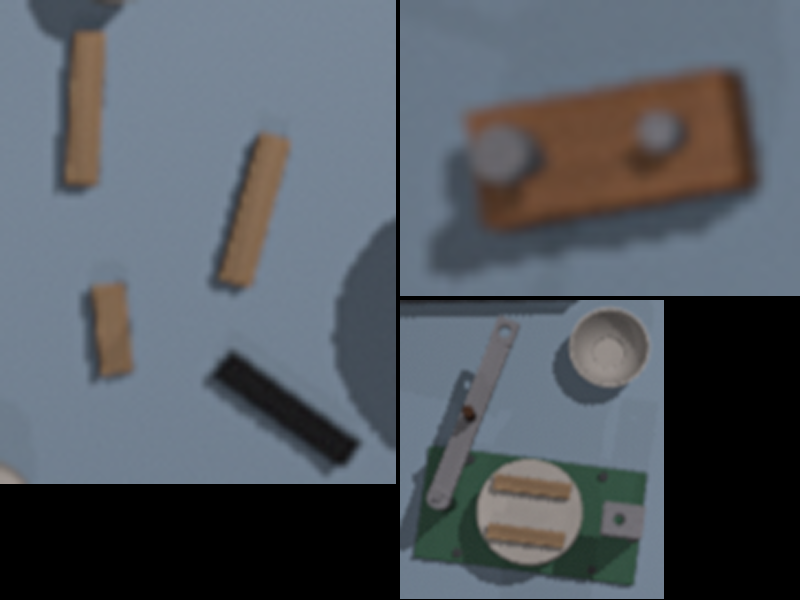

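The crop confirms it: two long tan slats, the tan offcut and the black decoy. The larger head is on the left of the stand at raw (114.5,194). The hinge is at raw (201,181.5), the fork hole at (280.6,190.2), the bar end hole at (230.6,109.3) and the handle at (214.6,144).

```bash
python3 - <<'E'
from h import *
c1=at('top',239.1,197,.087);c2=at('top',242,175.8,.087);print('cleats',c1,c2,(c1+c2)/2)
fh=at('top',280.65,190.2,.134);hg=at('top',201.1,181.5,.128);be=at('top',230.65,109.3,.12);ha=at('top',214.6,144.1,.165)
print('fork',fh,'hinge',hg,'barhole',be,'handle',ha)
d=(hg-fh)[:2];print('len',np.hypot(*d),'mid',(hg+fh)/2,'clamp yaw deg',np.degrees(np.arctan2(-d[0],d[1])))
e=(be-hg)[:2];print(np.hypot(*e),np.degrees(np.arctan2(e[1],e[0])), 'handle',ha-hg)
print('pin',at('top',114.5,194.1,.084),'short',at('top',102+258/8,175+131/8,.064))
for n,s in(('a',(333.8,159)),('b',(372.2,182.4))):print(n,at('top',*s,.015))
E
```

```text
cleats [0.4637 0.0029 0.087 ] [ 0.5325 -0.0075  0.087 ] [ 0.4981 -0.0023  0.087 ]
fork [ 0.4803 -0.129   0.134 ] hinge [0.5122 0.1208 0.128 ] barhole [0.7447 0.0252 0.12  ] handle [0.6242 0.0739 0.165 ]
len 0.25182861235371967 mid [ 0.49625 -0.0041   0.131  ] clamp yaw deg -7.277405887300899
0.2513873704067092 -22.35162167333238 handle [ 0.112  -0.0469  0.037 ]
pin [0.4798 0.4084 0.084 ] short [0.4892 0.3494 0.064 ]
a [ 0.5928 -0.3205  0.015 ]
b [ 0.5103 -0.4486  0.015 ]
```

>>> arm_command(targets=[[0.28,-0.56,0.08,0.11],[0.28,-0.56,0.08,0.11],[0.28,-0.56,0.08,0.11],[0.28,-0.56,0.08,0.11],[0.28,-0.56,0.08,0.11],[0.28,-0.56,0.08,0.11],[0.28,-0.56,0.08,0.11],[0.28,-0.56,0.08,0.11]], claw=0.4)

```text
time: 0.77
tool_pos: [0.3075, 0.2412, 0.2458]
ee_rot: [-3.141, 0.001, 3.062]
wrist_force: [-0.2, 0.1, 0.3]
width: 0.0562
finger_force: 0.0
```

>>> arm_command(targets=[[0.28,-0.56,0,0],[0.28,-0.56,0,0],[0.28,-0.56,0,0],[0.28,-0.56,0,0],[0.28,-0.56,0,0],[0.28,-0.56,0,0],[0.28,-0.56,0,0],[0.28,-0.56,0,0]])

```text
time: 1.43
tool_pos: [0.4474, -0.0397, 0.2445]
ee_rot: [-3.14, -0.001, 3.06]
wrist_force: [0.2, 0.7, 0.2]
width: 0.0563
finger_force: 0.0
```

>>> arm_command(targets=[[0.28,-0.56,-0.08,0],[0.28,-0.56,-0.08,0],[0.28,-0.56,-0.08,0],[0.28,-0.56,-0.08,0],[0.28,-0.56,-0.08,0],[0.28,-0.56,-0.08,0],[0.28,-0.56,-0.08,0],[0.28,-0.56,-0.08,0]])

```text
time: 2.1
tool_pos: [0.5868, -0.3195, 0.2025]
ee_rot: [3.141, -0.003, 3.062]
wrist_force: [-0.2, 0.9, -1.0]
width: 0.0564
finger_force: 0.0
```

```bash
cat >> h.py <<'E'
def slats(f):
    o=robot.get_obs(); p=(np.array(o['tool_pos']),np.array(o['ee_rot'])); print(p)
    im=snap('wrist',f); m=cv2.inRange(cv2.cvtColor(im,cv2.COLOR_RGB2HSV),(5,70,60),(25,255,255))
    cs,_=cv2.findContours(m,cv2.RETR_EXTERNAL,cv2.CHAIN_APPROX_NONE)
    for c in cs:
        if cv2.contourArea(c)>300:
            q=np.array([at('wrist',*x,.015,p)[:2] for x in c[::2,0]],np.float32)
            r=cv2.minAreaRect(q); print(np.round(c[:,0].mean(0)),np.round(r[0],4),np.round(r[1],4),round(r[2],1))
E
python3 -c "
from h import *
slats('w1')"
```

```text
(array([ 0.58680132, -0.31949458,  0.20254666]), array([ 3.14106367e+00, -2.76616769e-03,  3.06151029e+00]))
[302. 355.] [ 0.8829 -0.2524] [0.5171 0.0339] 85.4
[361. 305.] [ 0.7968 -0.1733] [0.1022 0.0281] 7.2
[150. 305.] [ 0.7706 -0.4963] [0.029  0.1028] 73.6
[255. 182.] [ 0.5909 -0.3201] [0.0238 0.1185] 85.7
[496. 121.] [0.5299 0.0114] [0.05   0.0272] 81.6
[153. 130.] [ 0.5112 -0.4469] [0.0282 0.1188] 72.6
[504.  55.] [0.4447 0.0134] [0.0257 0.0315] 86.4
[231.  48.] [ 0.4215 -0.3356] [0.0707 0.0243] 4.0
```

View pics/w1.png

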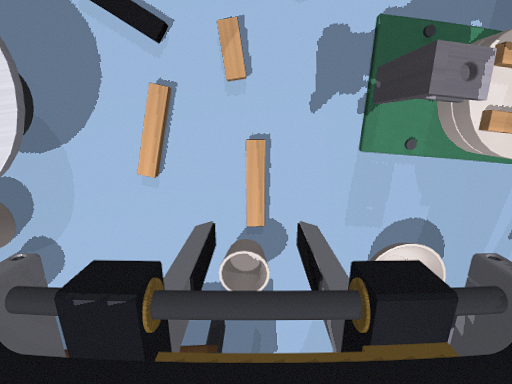

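The wrist picture shows slat a at (255,182) between the fingers, b at (153,130), the offcut at (231,48) and the black decoy at (130,15). The numbers agree with the top view.

>>> arm_command(targets=[[0.008,0,-0.08,0],[0.008,0,-0.16,0],[0.008,0,-0.24,0],[0.008,0,-0.31,0],[0.008,0,-0.36,0],[0.008,0,-0.39,0],[0.008,0,-0.394,0],[0.008,0,-0.394,0]])

```text
time: 2.82
tool_pos: [0.5895, -0.3149, 0.0066]
ee_rot: [3.14, -0.003, 3.064]
wrist_force: [-0.3, 0.2, -0.1]
width: 0.0562
finger_force: 0.0
```

>>> arm_command(targets=[[0,0,0,0],[0,0,0,0],[0,0,0,0],[0,0,0,0],[0,0,0,0],[0,0,0,0]], claw=1)

```text
time: 3.32
tool_pos: [0.5912, -0.3163, 0.0097]
ee_rot: [-3.141, 0.002, 3.064]
wrist_force: [0.2, 0.5, 2.6]
width: 0.0245
finger_force: 30.0
```

>>> arm_command(targets=[[0,0,0.05,0],[0,0,0.12,0],[0,0,0.2,0],[0,0,0.28,0],[0,0.02,0.34,0],[0,0.08,0.36,0],[-0.02,0.16,0.36,0],[-0.04,0.24,0.36,-0.03]])

```text
time: 3.98
tool_pos: [0.571, -0.1955, 0.1899]
ee_rot: [-3.141, 0.003, 2.999]
wrist_force: [-0.5, 0.5, -1.3]
width: 0.0245
finger_force: 30.0
```

>>> arm_command(targets=[[-0.02,0.08,0,0],[-0.04,0.16,0,0],[-0.07,0.24,0,0],[-0.1,0.31,0,0],[-0.12,0.38,0,0],[-0.138,0.43,0,0],[-0.138,0.457,0,0],[-0.138,0.457,0,0]])

```text
time: 4.65
tool_pos: [0.5009, 0.0354, 0.1888]
ee_rot: [3.14, 0.0, 3.006]
wrist_force: [0.2, -0.6, -0.2]
width: 0.0243
finger_force: 30.0
```

```bash
python3 -c "
from h import *
o=robot.get_obs();print(o['tool_pos'],o['ee_rot'],o['width'])
snap('wrist','w2')"
```

```text
[0.50087711 0.03542109 0.18883723] [3.14030063e+00 3.82971848e-04 3.00561056e+00] 0.024261878888207473
```

View pics/w2.png

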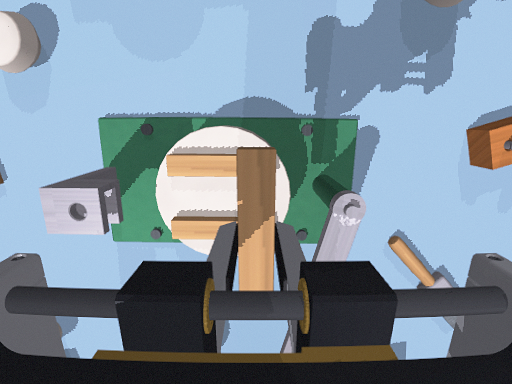

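The picture shows the slat held level at columns 237–276. The fork hole is at (77,211), the hinge pin at (352,208), and the base's near edge runs from (100,119) to (357,119). I'll use these to refine the clamp pose.

```bash
python3 - <<'E'
from h import *
p=([.5009,.0354,.1888],[3.1403,.0004,3.0056])
g=lambda u,v,z:at('wrist',u,v,z,p)
f=g(77,211,.134);h=g(352,208,.128);print(f,h,(f+h)/2,np.hypot(*(h-f)[:2]),np.degrees(np.arctan2(-(h-f)[0],(h-f)[1])))
a=g(100,119,.012);b=g(357,119,.012);print(a,b,np.hypot(*(b-a)[:2]),np.degrees(np.arctan2(-(b-a)[0],(b-a)[1])))
print('cleat ends',g(168,156,.087),g(167,173,.087),g(173,219,.087),g(172,236,.087))
print('slat', [g(*q,.195).tolist() for q in((237,149),(276,149))])
E
```

```text
[ 0.48   -0.1247  0.134 ] [0.5126 0.1224 0.128 ] [ 0.4963  -0.00115  0.131  ] 0.24924118840994156 -7.5156503774478045
[ 0.3937 -0.1477  0.012 ] [0.4385 0.172  0.012 ] 0.32282368252654575 -7.976992693188237
cleat ends [ 0.4467 -0.0465  0.087 ] [ 0.4637 -0.0512  0.087 ] [ 0.5135 -0.0556  0.087 ] [ 0.5326 -0.0609  0.087 ]
slat [[0.4409, 0.0321, 0.195], [0.4442, 0.0559, 0.195]]
```

>>> arm_command(targets=[[0,-0.004,-0.06,0],[0,-0.004,-0.11,0],[0,-0.004,-0.14,0],[0,-0.004,-0.165,0],[0,-0.004,-0.175,0],[0,-0.004,-0.18,0],[0,-0.004,-0.184,0],[0,-0.004,-0.184,0]])

```text
time: 5.37
tool_pos: [0.5023, 0.0301, 0.0972]
ee_rot: [3.142, 0.001, 3.001]
wrist_force: [-0.0, -0.2, -1.1]
width: 0.0242
finger_force: 30.0
```

>>> arm_command(targets=[[0,0,-0.002,0],[0,0,-0.002,0],[0,0,-0.003,0],[0,0,-0.003,0]])

```text
time: 5.7
tool_pos: [0.5026, 0.0304, 0.0967]
ee_rot: [-3.141, 0.003, 3.001]
wrist_force: [0.6, -0.8, 6.1]
width: 0.0244
finger_force: 30.0
```

>>> arm_command(targets=[[0,0,0,0],[0,0,0,0],[0,0,0,0],[0,0,0.04,0],[0,0,0.12,0],[0,0,0.18,0],[0,-0.04,0.2,0],[0,-0.12,0.2,0]], claw=0.4)

```text
time: 6.37
tool_pos: [0.5037, -0.0272, 0.1993]
ee_rot: [3.14, 0.008, 3.007]
wrist_force: [1.6, 0.1, -0.6]
width: 0.0563
finger_force: 0.0
```

>>> arm_command(targets=[[0.017,-0.56,0,-0.078],[0.017,-0.56,0,-0.078],[0.017,-0.56,0,-0.078],[0.017,-0.56,0,-0.078],[0.017,-0.56,0,-0.078],[0.017,-0.56,0,-0.078],[0.017,-0.56,0,-0.078],[0.017,-0.56,0,-0.078]])

```text
time: 7.03
tool_pos: [0.5089, -0.3147, 0.193]
ee_rot: [-3.14, -0.002, 2.832]
wrist_force: [-0.7, 0.4, -0.9]
width: 0.0561
finger_force: 0.0
```

>>> arm_command(targets=[[0,-0.08,-0.06,0],[0,-0.16,-0.1,0],[0,-0.23,-0.12,0],[0,-0.27,-0.14,0],[0,-0.276,-0.16,0],[0,-0.276,-0.2,0],[0,-0.276,-0.2,0],[0,-0.276,-0.2,0]])

```text
time: 7.7
tool_pos: [0.5098, -0.4451, 0.0932]
ee_rot: [3.139, -0.004, 2.839]
wrist_force: [-0.1, 0.1, -0.4]
width: 0.0562
finger_force: 0.0
```

```bash
python3 -c "
from h import *
slats('w3')"
```

```text
(array([ 0.50975312, -0.44514657,  0.09319866]), array([ 3.13877677, -0.00365397,  2.8390396 ]))
[306. 355.] [ 0.7021 -0.4382] [0.3628 0.0233] 72.6
[361. 305.] [ 0.6551 -0.3708] [0.0209 0.0721] 82.9
[151. 305.] [ 0.5869 -0.5874] [0.0203 0.072 ] 61.3
[252. 201.] [ 0.5102 -0.4491] [0.0242 0.1195] 72.8
[342.  73.] [ 0.4207 -0.3381] [0.0689 0.0278] 3.9
```

>>> arm_command(targets=[[0,-0.005,-0.06,0],[0,-0.005,-0.12,0],[0,-0.005,-0.16,0],[0,-0.005,-0.178,0],[0,-0.005,-0.178,0],[0,-0.005,-0.178,0]])

```text
time: 8.25
tool_pos: [0.511, -0.4499, 0.0076]
ee_rot: [-3.141, 0.002, 2.839]
wrist_force: [-0.1, 0.5, 0.7]
width: 0.0566
finger_force: 0.0
```

>>> arm_command(targets=[[0,0,0,0],[0,0,0,0],[0,0,0,0],[0,0,0,0],[0,0,0,0],[0,0,0,0]], claw=1)

```text
time: 8.75
tool_pos: [0.5104, -0.4501, 0.0067]
ee_rot: [-3.141, 0.001, 2.838]
wrist_force: [0.2, -0.1, 2.6]
width: 0.0247
finger_force: 30.0
```

>>> arm_command(targets=[[0,0,0.05,0],[0,0,0.12,0],[0,0,0.2,0],[0,0,0.28,0],[0,0.02,0.34,0],[0,0.08,0.36,0.02],[-0.01,0.16,0.36,0.05],[-0.01,0.24,0.36,0.078]])

```text
time: 9.42
tool_pos: [0.5048, -0.3297, 0.1875]
ee_rot: [-3.14, 0.002, 3.002]
wrist_force: [1.7, 0.1, -1.1]
width: 0.0243
finger_force: 30.0
```

>>> arm_command(targets=[[-0.027,0.08,0,0],[-0.027,0.16,0,0],[-0.027,0.24,0,0],[-0.027,0.32,0,0],[-0.027,0.4,0,0],[-0.027,0.48,0,0],[-0.027,0.54,0,0],[-0.027,0.586,0,0]])

```text
time: 10.08
tool_pos: [0.4911, -0.0341, 0.1861]
ee_rot: [3.141, 0.0, 3.003]
wrist_force: [0.4, -0.0, -0.7]
width: 0.0248
finger_force: 30.0
```

>>> arm_command(targets=[[0,0,0,0],[0,0,-0.06,0],[0,0,-0.12,0],[0,0,-0.15,0],[0,0,-0.165,0],[0,0,-0.165,0]])

```text
time: 10.58
tool_pos: [0.4902, -0.0373, 0.1013]
ee_rot: [-3.142, -0.004, 3.001]
wrist_force: [-0.2, 0.4, -0.3]
width: 0.0246
finger_force: 30.0
```

>>> arm_command(targets=[[0,0,-0.01,0],[0,0,-0.016,0],[0,0,-0.02,0],[0,0,-0.022,0],[0,0,-0.023,0],[0,0,-0.023,0]])

```text
time: 11.08
tool_pos: [0.4923, -0.0372, 0.0936]
ee_rot: [-3.141, 0.002, 3.001]
wrist_force: [-1.4, -0.3, 5.1]
width: 0.0246
finger_force: 30.0
```

>>> arm_command(targets=[[0,0,0,0],[0,0,0,0],[0,0,0,0],[0,0,0.04,0],[0,0,0.12,0],[0,0,0.2,0],[0,0,0.26,0],[0.06,0.05,0.28,-0.03]], claw=0.4)

```text
time: 11.75
tool_pos: [0.5218, -0.015, 0.2395]
ee_rot: [-3.14, 0.01, 2.932]
wrist_force: [1.5, -0.3, 0.2]
width: 0.0565
finger_force: 0.0
```

>>> arm_command(targets=[[0.06,0.05,0,-0.03],[0.12,0.1,0,-0.06],[0.18,0.15,0,-0.09],[0.202,0.175,0,-0.09],[0.202,0.175,0,-0.09],[0.202,0.175,0,-0.09]])

```text
time: 12.25
tool_pos: [0.6226, 0.0762, 0.2306]
ee_rot: [-3.14, -0.002, 2.752]
wrist_force: [1.0, -0.4, 0.2]
width: 0.0566
finger_force: 0.0
```

```bash
python3 -c "
from h import *
o=robot.get_obs();print(o['tool_pos'],o['ee_rot'],o['width'])
a=snap('wrist','w4');b=snap('top','t4')
b=cv2.resize(b[95:225,185:300],None,fx=3,fy=3,interpolation=cv2.INTER_CUBIC)[:384]
c=np.hstack([a[:, :440],b]);cv2.imwrite('pics/c4.png',c[:,:,::-1]);print(c.shape)"
```

```text
[0.62257965 0.0761958  0.23056081] [-3.14027932e+00 -2.14787922e-03  2.75159339e+00] 0.056631214891812186
(384, 785, 3)
```

View pics/c4.png

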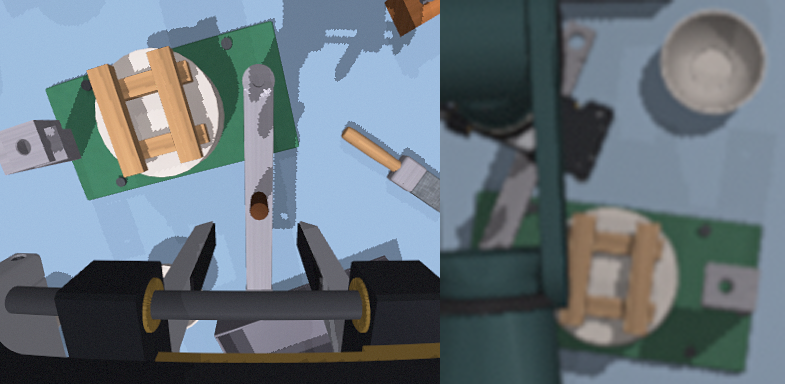

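Both slats lie flat across the cleats. The handle's top face is at (259,212) and the hinge top at (258,78).

```bash
python3 - <<'E'
from h import *
p=([.6226,.0762,.2306],[-3.1403,-.0021,2.7516])
g=lambda u,v,z:at('wrist',u,v,z,p)
print('handle',g(259,212,.165),g(259,195,.12),'hinge',g(258,78,.128),'fork',g(24,147,.134), 'bar mid near handle',g((246+273)/2,190,.12),g((245+271)/2,250,.12))
E
```

```text
handle [0.6282 0.0772 0.165 ] [0.6241 0.0794 0.12  ] hinge [0.5154 0.1226 0.128 ] fork [ 0.4818 -0.1236  0.134 ] bar mid near handle [0.6192 0.0819 0.12  ] [0.6834 0.054  0.12  ]
```

>>> arm_command(targets=[[0.005,0.002,-0.05,0],[0.005,0.002,-0.11,0],[0.005,0.002,-0.16,0],[0.005,0.002,-0.19,0],[0.005,0.002,-0.198,0],[0.005,0.002,-0.198,0]])

```text
time: 12.85
tool_pos: [0.6237, 0.0756, 0.132]
ee_rot: [-3.14, -0.002, 2.749]
wrist_force: [-0.6, -0.7, -0.0]
width: 0.0563
finger_force: 0.0
```

>>> arm_command(targets=[[0,0,0,0],[0,0,0,0],[0,0,0,0],[0,0,0,0],[0,0,0,0],[0,0,0,0],[0,0,0,0]], claw=1)

```text
time: 13.43
tool_pos: [0.6256, 0.0771, 0.1336]
ee_rot: [3.14, 0.001, 2.75]
wrist_force: [1.0, 0.8, 1.6]
width: 0.0175
finger_force: 30.0
```

```bash
python3 - <<'E'
from h import *
H=np.array([.5135,.1222]);
for i in range(13):
    a=np.radians(-22.2-i*6.3); q=.12*np.array([np.cos(a),np.sin(a)]);
    if i==0:q0=q
    print(i,((q-q0)/.5).round(3),round(-i*6.3/120,4),H+q)
E
```

```text
0 [0. 0.] 0.0 [0.62460447 0.07685911]
1 [-0.011 -0.024] -0.0525 [0.61895805 0.06494095]
2 [-0.025 -0.046] -0.105 [0.61203791 0.05371437]
3 [-0.041 -0.067] -0.1575 [0.60392761 0.04331497]
4 [-0.06  -0.086] -0.21 [0.59472512 0.03386835]
5 [-0.08  -0.103] -0.2625 [0.58454158 0.02548861]
6 [-0.102 -0.117] -0.315 [0.5735     0.01827695]
7 [-0.126 -0.129] -0.3675 [0.56173373 0.01232049]
8 [-0.15  -0.138] -0.42 [0.5493849  0.00769116]
9 [-0.176 -0.145] -0.4725 [0.53660264 0.00444488]
10 [-0.202 -0.148] -0.525 [0.52354134 0.00262086]
11 [-0.228 -0.149] -0.5775 [0.51035877 0.00224112]
12 [-0.255 -0.147] -0.63 [0.49721413 0.00331026]
```

>>> arm_command(targets=[[-0.011,-0.024,0,-0.0525],[-0.025,-0.046,0,-0.105],[-0.041,-0.067,0,-0.1575],[-0.06,-0.086,0,-0.21],[-0.08,-0.103,0,-0.2625],[-0.102,-0.117,0,-0.315],[-0.126,-0.129,0,-0.3675],[-0.126,-0.129,0,-0.3675]])

```text
time: 14.1
tool_pos: [0.5608, 0.0127, 0.1335]
ee_rot: [3.141, -0.002, 1.977]
wrist_force: [-1.6, 3.1, 0.9]
width: 0.0177
finger_force: 30.0
```

```bash
python3 - <<'E'
from h import *
o=robot.get_obs();print(o['tool_pos'],o['ee_rot'],o['wrist_force'],o['width'])
E
```

```text
[0.56080366 0.01272903 0.13351858] [ 3.14127096e+00 -1.98518593e-03  1.97747565e+00] [-1.57606402  3.09383601  0.92860088] 0.017667974443104355
```

>>> arm_command(targets=[[-0.024,-0.009,0,-0.0525],[-0.05,-0.016,0,-0.105],[-0.076,-0.019,0,-0.1575],[-0.09,-0.02,0,-0.18],[-0.102,-0.02,0,-0.21],[-0.116,-0.019,0,-0.235],[-0.124,-0.018,0,-0.25],[-0.124,-0.018,0,-0.25]])

```text
time: 14.77
tool_pos: [0.5009, 0.0052, 0.1335]
ee_rot: [3.139, -0.004, 1.459]
wrist_force: [1.2, 4.5, 0.5]
width: 0.0173
finger_force: 30.0
```

>>> arm_command(targets=[[-0.003,0,0,-0.01],[-0.006,0,0,-0.01],[-0.009,0.001,0,-0.01],[-0.012,0.001,0,-0.01],[-0.012,0.001,0,-0.01],[-0.012,0.001,0,-0.01]])

```text
time: 15.27
tool_pos: [0.4998, 0.0053, 0.1336]
ee_rot: [3.129, -0.005, 1.439]
wrist_force: [15.3, 5.5, -6.7]
width: 0.0175
finger_force: 30.0
```

>>> arm_command(targets=[[0.006,0,0,0],[0.006,0,0,0],[0.006,0,0,0],[0.006,0,0,0],[0.006,0,0.04,0],[0.006,0,0.1,0],[0.006,0,0.16,0],[0.006,0,0.2,0]], claw=0.4)

```text
time: 15.93
tool_pos: [0.4974, 0.0034, 0.236]
ee_rot: [3.139, 0.0, 1.436]
wrist_force: [0.6, -0.6, 0.3]
width: 0.0564
finger_force: 0.0
```

>>> arm_command(targets=[[0.03,-0.06,0.02,0],[0.06,-0.12,0.02,0],[0.1,-0.18,0.02,0],[0.12,-0.24,0.02,0],[0.14,-0.26,0.02,0],[0.14,-0.26,0.02,0],[0.14,-0.26,0.02,0],[0.14,-0.26,0.02,0]])

```text
time: 16.6
tool_pos: [0.5666, -0.1256, 0.243]
ee_rot: [-3.141, -0.0, 1.436]
wrist_force: [-0.6, -0.6, -0.3]
width: 0.0563
finger_force: 0.0
```

```bash
python3 -c "
from h import *
o=robot.get_obs();print(o['tool_pos'],o['ee_rot'],o['width'])
a=snap('wrist','w5')"
```

```text
[ 0.56660223 -0.12562407  0.24302047] [-3.14094553e+00 -4.26559064e-04  1.43649394e+00] 0.05629959644321687
```

View pics/w5.png

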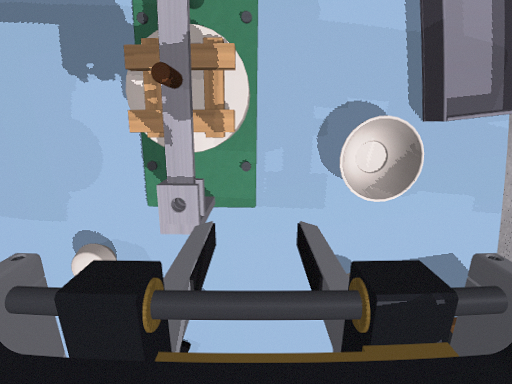

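The bar end is in the fork. The fork hole is at (179,205), and the bar edges run from (160,0) to (166,180) and from (190,0) to (194,180).

```bash
python3 - <<'E'
from h import *
p=([.5666,-.1256,.243],[-3.1409,-.0004,1.4365])
g=lambda u,v,z:at('wrist',u,v,z,p)
def ang(a,b): d=a-b; return np.degrees(np.arctan2(d[1],d[0]))
print('bar L',ang(g(166,180,.12),g(160,0,.12)),'R',ang(g(194,180,.12),g(190,0,.12)),'base',ang(g(256,207,.012),g(258,0,.012)),'fork',g(179,205,.134))
im=cv2.imread('pics/w5.png');c=cv2.resize(im[150:250,130:240],None,fx=6,fy=6,interpolation=cv2.INTER_CUBIC)
cv2.imwrite('pics/c5.png',c)
E
```

```text
bar L -99.57196407982175 R -99.06382225118881 base -98.20110080544102 fork [ 0.4822 -0.1255  0.134 ]
```

View pics/c5.png

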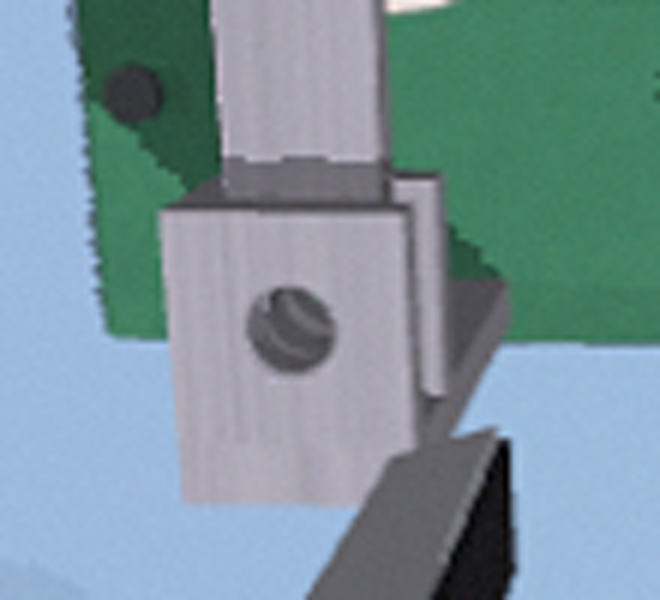

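The bar is home. Next is the large pin.

>>> arm_command(targets=[[-0.09,0.6,0,0.13],[-0.09,0.6,0,0.13],[-0.09,0.6,0,0.13],[-0.09,0.6,0,0.13],[-0.09,0.6,0,0.13],[-0.09,0.6,0,0.13],[-0.09,0.6,0,0.13],[-0.09,0.6,0,0.13]])

```text
time: 17.32
tool_pos: [0.5195, 0.1798, 0.2438]
ee_rot: [3.141, -0.003, 1.716]
wrist_force: [0.0, -0.7, -0.1]
width: 0.0565
finger_force: 0.0
```

>>> arm_command(targets=[[-0.083,0.467,-0.14,0],[-0.083,0.467,-0.14,0],[-0.083,0.467,-0.14,0],[-0.083,0.467,-0.14,0],[-0.083,0.467,-0.14,0],[-0.083,0.467,-0.14,0],[-0.083,0.467,-0.14,0],[-0.083,0.467,-0.14,0]])

```text
time: 17.98
tool_pos: [0.4787, 0.4084, 0.1717]
ee_rot: [-3.139, 0.002, 1.713]
wrist_force: [-0.5, -0.6, 1.3]
width: 0.0567
finger_force: 0.0
```

```bash
python3 -c "
from h import *
o=robot.get_obs();print(o['tool_pos'],o['ee_rot'],o['width'])
a=snap('wrist','w6')"
```

```text
[0.47868547 0.40838776 0.17172297] [-3.13947554e+00  1.88035911e-03  1.71253258e+00] 0.05668960989855389
```

View pics/w6.png

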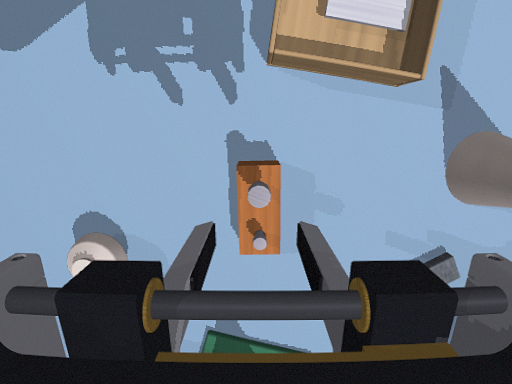

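The large head's top is at (259.5,194) and the small pin is at (259,242).

```bash
python3 -c "
from h import *
p=([.4787,.4084,.1717],[-3.1395,.0019,1.7125])
print(at('wrist',259.5,194,.084,p),at('wrist',259,242,.064,p))"
```

```text
[0.4811 0.4152 0.084 ] [0.4895 0.3554 0.064 ]
```

>>> arm_command(targets=[[0.004,0.011,-0.04,0],[0.004,0.011,-0.08,0],[0.004,0.011,-0.1,0],[0.004,0.011,-0.11,0],[0.004,0.011,-0.11,0],[0.004,0.011,-0.11,0]])

```text
time: 18.53
tool_pos: [0.4833, 0.4121, 0.1191]
ee_rot: [3.14, -0.0, 1.707]
wrist_force: [0.4, -0.2, 0.4]
width: 0.0567
finger_force: 0.0
```

```bash
cat >> h.py <<'E'
def blobs(im,lo,hi,roi,amin=100):
    x0,y0,x1,y1=roi; s=im[y0:y1,x0:x1]; m=cv2.inRange(cv2.cvtColor(s,cv2.COLOR_RGB2HSV),lo,hi)
    n,_,st,c=cv2.connectedComponentsWithStats(m)
    for i in range(1,n):
        if st[i,4]>amin: print('blob',st[i]+[x0,y0,0,0,0],c[i]+[x0,y0])
E
python3 -c "
from h import *
im=cv2.imread('pics/w6.png')[:,:,::-1].copy()
print(im[194,245:276].tolist())
blobs(im,(0,0,90),(179,60,255),(225,150,295,260),50)
o=robot.get_obs();print(o['tool_pos'],o['ee_rot'])
im=snap('wrist','w7')
blobs(im,(0,0,90),(179,60,255),(220,120,295,300),50)
for r in range(150,300,6): print(r, im[r,258].tolist(), end=' ')
"
```

```text
[[182, 113, 67], [180, 111, 59], [154, 109, 79], [148, 137, 146], [158, 153, 168], [156, 152, 165], [162, 157, 170], [164, 160, 173], [163, 160, 173], [167, 162, 177], [168, 164, 176], [166, 161, 176], [162, 158, 173], [162, 158, 171], [164, 160, 173], [162, 159, 174], [166, 163, 175], [167, 162, 176], [169, 166, 180], [171, 165, 180], [171, 166, 180], [171, 167, 180], [172, 168, 182], [171, 167, 181], [173, 171, 185], [158, 147, 152], [170, 116, 92], [178, 110, 62], [174, 106, 62], [172, 109, 63], [172, 110, 64]]
blob [263 163  19  92 108] [278.7962963  215.24074074]
blob [247 185  24  23 427] [258.78454333 196.06323185]
blob [253 237  14  13 144] [259.45138889 243.125     ]
[0.48331392 0.41208752 0.11913667] [ 3.14018991e+00 -4.83545014e-04  1.70694393e+00]
blob [279 176   1  78  78] [279.  214.5]
blob [239 203  29  27 622] [252.96623794 216.17524116]
blob [230 253  50  28  77] [246.12987013 274.77922078]
blob [247 262  16  16 197] [254.79695431 269.36548223]
150 [101, 122, 142] 156 [99, 122, 141] 162 [100, 121, 141] 168 [98, 119, 143] 174 [80, 52, 31] 180 [191, 119, 72] 186 [191, 118, 70] 192 [191, 119, 70] 198 [74, 75, 84] 204 [143, 139, 152] 210 [172, 169, 181] 216 [172, 167, 182] 222 [175, 169, 185] 228 [174, 170, 188] 234 [188, 119, 71] 240 [187, 118, 69] 246 [189, 121, 70] 252 [155, 96, 60] 258 [75, 75, 82] 264 [173, 166, 181] 270 [178, 172, 186] 276 [183, 168, 174] 282 [148, 180, 212] 288 [147, 178, 213] 294 [47, 47, 53]
```

```bash
python3 -c "
from h import *
print(at('wrist',258.8,196,.084,([.4787,.4084,.1717],[-3.1395,.0019,1.7125])))
p=([.4833,.4121,.1191],[3.1402,-.0005,1.7069])
print(at('wrist',253,216.5,.084,p),at('wrist',254.8,269.4,.064,p))"
```

```text
[0.4807 0.4131 0.084 ]
[0.4808 0.4129 0.084 ] [0.4902 0.3544 0.064 ]
```

>>> arm_command(targets=[[-0.004,0.002,-0.04,0],[-0.004,0.002,-0.08,0],[-0.004,0.002,-0.098,0],[-0.004,0.002,-0.102,0],[-0.004,0.002,-0.102,0],[-0.004,0.002,-0.102,0]])

```text
time: 19.08
tool_pos: [0.4814, 0.4141, 0.0684]
ee_rot: [3.14, -0.001, 1.708]
wrist_force: [-0.4, -0.8, 1.1]
width: 0.0567
finger_force: 0.0
```

>>> arm_command(targets=[[0,0,0,0],[0,0,0,0],[0,0,0,0],[0,0,0,0],[0,0,0,0],[0,0,0,0],[0,0,0,0]], claw=1)

```text
time: 19.67
tool_pos: [0.4807, 0.4137, 0.0672]
ee_rot: [3.141, -0.0, 1.708]
wrist_force: [0.1, 0.5, 0.8]
width: 0.0235
finger_force: 30.0
```

>>> arm_command(targets=[[0,0,0.03,0],[0,0,0.08,0],[0,0,0.16,0],[0,0,0.24,0],[0,0,0.32,0],[0,-0.04,0.37,0],[0,-0.1,0.37,0],[0,-0.18,0.37,0]])

```text
time: 20.33
tool_pos: [0.4812, 0.3249, 0.2543]
ee_rot: [3.137, -0.002, 1.712]
wrist_force: [1.0, -0.3, -1.2]
width: 0.0228
finger_force: 30.0
```

>>> arm_command(targets=[[0,-0.62,0,0],[0,-0.62,0,0],[0,-0.62,0,0],[0,-0.62,0,0],[0,-0.62,0,0],[0,-0.62,0,0],[0,-0.62,0,0],[0,-0.62,0,0]])

```text
time: 21.0
tool_pos: [0.4799, 0.0093, 0.2516]
ee_rot: [-3.141, 0.002, 1.704]
wrist_force: [0.7, -0.5, -0.7]
width: 0.0233
finger_force: 30.0
```

>>> arm_command(targets=[[0,-0.08,0,0],[0,-0.16,0,0],[0,-0.24,0,0],[0,-0.32,0,0],[0,-0.38,0,0],[0,-0.4,0,0],[0,-0.4,0,0],[0,-0.4,0,0]])

```text
time: 21.67
tool_pos: [0.4805, -0.1858, 0.2515]
ee_rot: [-3.141, -0.002, 1.708]
wrist_force: [0.1, -0.2, -1.4]
width: 0.0235
finger_force: 30.0
```

```bash
python3 -c "
from h import *
for i in range(3):
  o=robot.get_obs();print(o['tool_pos'],o['ee_rot'],o['width'])
  im=snap('wrist','w8')
cv2.imwrite('pics/c8.png',cv2.resize(im[60:310,130:380,::-1],None,fx=2.4,fy=2.4,interpolation=cv2.INTER_CUBIC))"
```

```text
[ 0.48048107 -0.18576915  0.25154001] [-3.14113944e+00 -1.74690090e-03  1.70750411e+00] 0.023543259739785258
[ 0.48063984 -0.18509233  0.25182826] [-3.14154334e+00 -1.28448263e-03  1.70898263e+00] 0.0230852012313686
[ 0.48074231 -0.18475703  0.25201639] [ 3.14137781e+00 -8.77724500e-04  1.70989562e+00] 0.023238840153543168
```

View pics/c8.png

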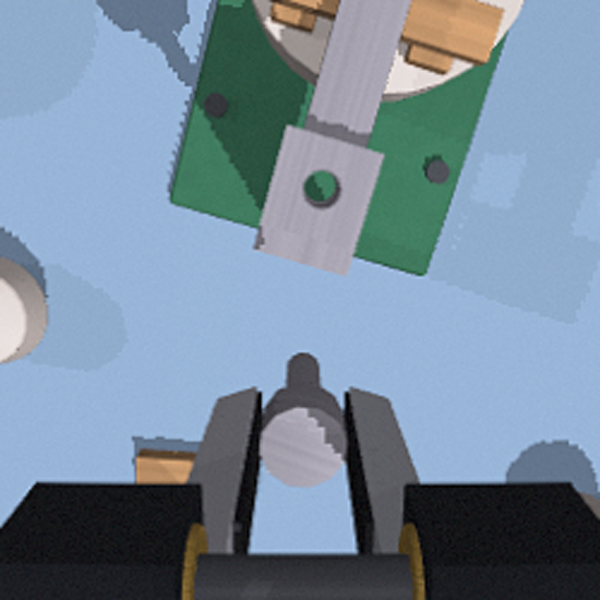

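The pin is upright in the grip. Green shows through the fork hole at crop (322,188), which is raw (264.2,138.3), so the bar hole is aligned. The pin head's top is at raw (256.3,246.7) and the foot is near (256.3,207.5).

```bash
python3 -c "
from h import *
p=([.4807,-.1850,.2518],[3.1415,-.0011,1.709])
g=lambda u,v,z:at('wrist',u,v,z,p)
f=g(264.2,138.3,.134);h=g(256.3,246.7,.2683);t=g(256.3,208.5,.1948)
print(f,h,t,(f-np.array(p[0]))*2)
im=cv2.imread('pics/w8.png')[:,:,::-1].copy()
blobs(im,(0,0,90),(179,60,255),(238,228,276,265),50)
blobs(im,(40,60,0),(90,255,255),(253,128,276,150),10)
"
```

```text
[ 0.4811 -0.1251  0.134 ] [ 0.4811 -0.1864  0.2683] [ 0.4808 -0.1838  0.1948] [ 0.0008  0.1198 -0.2356]
blob [238 229  36  35 981] [255.86748216 245.75229358]
blob [257 131  13  13 129] [263.05426357 137.06976744]
```

>>> arm_command(targets=[[0.001,0.06,0,0],[0.001,0.1,0,0],[0.001,0.12,0,0],[0.001,0.12,-0.04,0],[0.001,0.12,-0.08,0],[0.001,0.12,-0.1,0],[0.001,0.12,-0.1,0],[0.001,0.12,-0.1,0]])

```text
time: 22.48
tool_pos: [0.4809, -0.1259, 0.2018]
ee_rot: [-3.141, -0.0, 1.709]
wrist_force: [0.4, 0.8, -1.3]
width: 0.0234
finger_force: 30.0
```

```bash
python3 -c "
from h import *
for i in range(3):
  o=robot.get_obs();print(o['tool_pos'],o['ee_rot'],o['wrist_force']);robot.snapshot('top')"
```

```text
[ 0.48092507 -0.12592228  0.20179372] [-3.14073503e+00 -3.92290513e-04  1.70875114e+00] [ 0.39692048  0.82276987 -1.27939737]
[ 0.48147952 -0.12631207  0.20281342] [3.14061561e+00 6.04570828e-04 1.70839953e+00] [-0.94827136 -0.01023136 -0.96574811]
[ 0.48174698 -0.12653878  0.2033373 ] [3.13966648e+00 1.12168217e-03 1.70815256e+00] [ 0.36556467 -0.41234952 -0.33886703]
```

>>> arm_command(targets=[[0,0,-0.008,0],[0,0,-0.016,0],[0,0,-0.022,0],[0,0,-0.028,0],[0,0,-0.034,0],[0,0,-0.034,0]])

```text
time: 23.13
tool_pos: [0.4807, -0.1261, 0.184]
ee_rot: [-3.14, -0.001, 1.708]
wrist_force: [0.4, 0.6, -1.0]
width: 0.0234
finger_force: 30.0
```

>>> arm_command(targets=[[0,0,-0.008,0],[0,0,-0.016,0],[0,0,-0.024,0],[0,0,-0.032,0],[0,0,-0.04,0],[0,0,-0.04,0]])

```text
time: 23.63
tool_pos: [0.4807, -0.1261, 0.1637]
ee_rot: [-3.14, -0.001, 1.708]
wrist_force: [-0.1, 0.9, -1.9]
width: 0.0231
finger_force: 30.0
```

Foot at about 0.107 with no force, so it is in the bar. Continuing down to the seat.

>>> arm_command(targets=[[0,0,-0.008,0],[0,0,-0.016,0],[0,0,-0.024,0],[0,0,-0.032,0],[0,0,-0.04,0],[0,0,-0.044,0],[0,0,-0.044,0]])

```text
time: 24.22
tool_pos: [0.4808, -0.1261, 0.1421]
ee_rot: [-3.141, -0.001, 1.708]
wrist_force: [-1.1, 1.6, -2.6]
width: 0.0231
finger_force: 30.0
```

>>> arm_command(targets=[[0,0,-0.003,0],[0,0,-0.006,0],[0,0,-0.008,0],[0,0,-0.01,0],[0,0,-0.011,0],[0,0,-0.011,0]])

```text
time: 24.72
tool_pos: [0.4812, -0.1261, 0.1375]
ee_rot: [3.141, -0.0, 1.708]
wrist_force: [-0.5, 3.2, 0.8]
width: 0.023
finger_force: 30.0
```

>>> arm_command(targets=[[0,0,-0.001,0],[0,0,-0.002,0],[0,0,-0.003,0],[0,0,-0.003,0]])

```text
time: 25.05
tool_pos: [0.4812, -0.1261, 0.1372]
ee_rot: [3.141, -0.0, 1.708]
wrist_force: [-2.8, 5.1, 6.2]
width: 0.0231
finger_force: 30.0
```

Contact: the head is on the fork. Release, rise, and move aside to measure the head.

>>> arm_command(targets=[[0,0,0,0],[0,0,0,0],[0,0,0,0],[0,0,0,0],[0,0,0.03,0],[0,0,0.1,0],[0,0,0.17,0],[0,-0.04,0.22,0]], claw=0.4)

```text
time: 25.72
tool_pos: [0.4819, -0.1449, 0.2491]
ee_rot: [3.138, 0.001, 1.711]
wrist_force: [0.9, 0.1, -0.1]
width: 0.0562
finger_force: 0.0
```

>>> arm_command(targets=[[0,-0.06,0,0],[0,-0.08,0,0],[0,-0.08,0,0],[0,-0.08,0,0],[0,-0.08,0,0]])

```text
time: 26.13
tool_pos: [0.4807, -0.1854, 0.2446]
ee_rot: [-3.14, -0.002, 1.708]
wrist_force: [0.2, 0.1, 0.1]
width: 0.0568
finger_force: 0.0
```

```bash
python3 -c "
from h import *
o=robot.get_obs();p=(o['tool_pos'],o['ee_rot']);print(p,o['wrist_force'],o['time'])
im=snap('wrist','w9')
f=[int(x) for x in (200,100,330,260)]
s=im[100:260,200:330]; g=cv2.GaussianBlur(cv2.cvtColor(s,cv2.COLOR_RGB2GRAY),(3,3),0)
c=cv2.HoughCircles(g,cv2.HOUGH_GRADIENT,1,15,param1=80,param2=15,minRadius=9,maxRadius=24)
for u,v,r in (c[0][:4] if c is not None else []): print(u+200,v+100,r,at('wrist',u+200,v+100,.154,p))
"
```

```text
(array([ 0.48066605, -0.18539107,  0.24460311]), array([-3.13969055e+00, -2.09214851e-03,  1.70834550e+00])) [0.21849111 0.1019784  0.08634739] 26.1333
```

```bash
python3 - <<'E'
from h import *
p=([.4807,-.1854,.2446],[-3.1397,-.0021,1.7083])
im=cv2.imread('pics/w9.png'); s=cv2.resize(im[105:185,225:305],None,fx=4,fy=4,interpolation=cv2.INTER_CUBIC)
g=cv2.GaussianBlur(cv2.cvtColor(s,cv2.COLOR_BGR2GRAY),(5,5),0)
c=cv2.HoughCircles(g,cv2.HOUGH_GRADIENT,1.5,30,param1=50,param2=20,minRadius=25,maxRadius=75)
for u,v,r in (c[0][:5] if c is not None else []): print(u/4+225,v/4+105,r/4,at('wrist',u/4+225,v/4+105,.154,p))
for r in range(112,172,3): print(r,im[r,240:292:3].mean(1).astype(int).tolist())
E
```

```text
264.5625 141.5625 12.362499 [ 0.4807 -0.1272  0.154 ]
259.3125 131.8125 15.625 [ 0.4745 -0.1188  0.154 ]
260.0625 120.9375 12.737499 [ 0.4738 -0.1088  0.154 ]
276.5625 135.5625 15.625 [ 0.4912 -0.12    0.154 ]
278.4375 125.8125 11.65 [ 0.4916 -0.1108  0.154 ]
112 [62, 62, 62, 101, 154, 116, 109, 111, 112, 110, 108, 112, 164, 168, 170, 179, 95, 97]
115 [60, 63, 58, 115, 110, 174, 178, 167, 143, 109, 112, 113, 113, 111, 107, 95, 97, 98]
118 [63, 58, 57, 118, 114, 120, 114, 114, 157, 172, 166, 146, 109, 116, 110, 93, 94, 96]
121 [60, 62, 88, 115, 118, 112, 109, 118, 111, 175, 167, 173, 174, 169, 158, 109, 94, 95]
124 [65, 63, 104, 114, 115, 113, 110, 115, 112, 110, 172, 172, 171, 167, 168, 171, 175, 110]
127 [62, 62, 117, 115, 114, 115, 113, 111, 112, 114, 160, 175, 167, 169, 168, 169, 177, 96]
130 [58, 56, 115, 115, 114, 112, 102, 130, 173, 166, 138, 174, 168, 167, 168, 168, 176, 95]
133 [62, 87, 113, 116, 110, 103, 117, 159, 170, 172, 173, 171, 172, 157, 170, 171, 136, 94]
136 [61, 169, 109, 113, 115, 112, 111, 158, 172, 173, 170, 169, 147, 161, 160, 165, 100, 95]
139 [60, 178, 134, 1
[... 288 characters left out ...]
32, 107, 171, 168, 166, 176, 172, 159, 162, 168, 92, 94, 94]
151 [172, 173, 170, 168, 173, 167, 159, 171, 170, 169, 168, 164, 162, 163, 156, 95, 94, 96]
154 [169, 170, 168, 165, 170, 170, 171, 167, 172, 168, 159, 159, 162, 164, 113, 94, 95, 99]
157 [167, 168, 171, 176, 171, 169, 171, 174, 172, 167, 168, 167, 162, 168, 88, 96, 98, 96]
160 [172, 172, 174, 175, 172, 174, 165, 166, 171, 170, 169, 171, 170, 162, 90, 89, 91, 92]
163 [169, 172, 177, 175, 173, 170, 164, 169, 175, 172, 171, 172, 173, 110, 89, 89, 91, 89]
166 [182, 171, 175, 176, 173, 170, 162, 171, 176, 170, 171, 176, 172, 81, 89, 92, 91, 90]
169 [182, 183, 182, 182, 178, 170, 167, 176, 178, 169, 172, 177, 174, 186, 189, 110, 79, 94]
```

The head is over the hole at (.4807,-.127). The TCP at release was exactly 70 mm above its height at the pick, which matches a seated pin.

```bash
python3 -c "
from bench import robot
print(robot.close_job())"
```

```text
the job is handed in; nothing more can be done
None
```

The job is handed in at about 26 s of robot time: both long slats lie across the cleats, the bar is shut in the fork, and the large pin measured as seated. The judge returned no result, so a pass is not confirmed.

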